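# Set the rule to the oat slab, then hold the cook's knife ready over it

## Robot

A 6-joint arm with a two-finger parallel gripper is mounted at the origin on the work surface. World frame = base frame: x ahead of the robot, y to its left, z up, the work surface at z = 0. Lengths are in mm, angles in rad, forces in N, time in s.
With the tool pointing down it reaches from about 350 to 950 mm from the base axis. Payload 17.4 kg.
Tool frame: the origin (TCP) lies midway between the tips of the shut fingers; the grasp point (between the pads) lies ctrl.grasp_offset behind it (ctrl.grasp_offset is the distance from the TCP to the grasp point, in mm); z points along the fingers, y is the line along which they close (so a half turn about z gives the same grasp; the last joint's range is limited). The gripper opens to 93 mm and grips with 3 to 60 N. Pads are 15 mm wide; open, the fingers measure 128 mm over their backs; the gripper's body (75 mm by 188 mm) begins 65 mm behind the grasp point.
Start: joints at [-1.343, 0.116, 1.442, -0, 1.584, -0.038], TCP at [177.3, -651.304, 218.646] pointing down, gripper open.
Joint ranges: [-2.83, 2.83], [-0.83, 2.19], [0.07, 2.5], [-1.14, 4.28], [0.01, 3], [-2.97, 2.97]. Speed limits (rad/s): [1.89, 1.89, 2.22, 3.14, 3.14, 3.14].

## Interface

Orientations are given as a unit quaternion [x, y, z, w].
In Python, from bench import ctrl, viewer gives the robot as it stands.
- The arm moves only by the tool move_arm, never from a script. Its argument "rows" is a list of rows, each a list of 6 numbers: the shift along the tool's x, y, z as a fraction of full scale, then the turn, a rotation vector about the tool's x, y, z as a fraction of full scale. A call has 1 to 12 rows; each row is the pose to reach, as a shift and turn from the pose commanded when the call began, along the tool's axes at that moment; what a row does not reach only later rows make up. Full scale, the value 1, is 0.3 m for a shift and pi/2 rad for a turn. A row lasts 1/10 s, in which the tool goes at most 50 mm and 8.59 degrees, less where a joint would pass 70% of its speed; a pose out of reach is approached as far as the arm can. A call with a number of a shift or a turn outside -1 to 1 is refused whole. A call with a gripper value outside its range is refused whole. "fingers" is the closure, from -1 (fully open) to 1 (shut), set as the call begins (left out, the last holds). The fingers move at their own pace and stop on an object; the grip force is fixed at half the most. Time passes only in rows, so rows that repeat a pose let the fingers close. It gives the time, the measured TCP pose, the force, the opening and the grip force at its end, in the units of the state.
- ctrl.sense(): the state, without advancing time (a new reading comes with each control period).
- viewer.camera(name): name is "scene" or "top"; returns a dict with "image" (384x512x3 uint8, blue, green, red), "depth" (384x512 float32, mm along the optical axis (not along the pixel's ray), 0 where there is no reading), "vfov" (degrees; the focal length in pixels is half the picture's height over the tangent of half this angle, whatever the lens; pixels are square), "cx", "cy" (the principal point, pixels), "dist" ([k1, k2, p1, p2, k3] as OpenCV has them; the pictures are not rectified), "rvec" (rotation vector, rad) and "tvec" (3), from world to camera coordinates, as OpenCV has them. Camera axes: x right, y down, z forward; pixel columns grow to the right and rows downward; lengths in mm; the calibration is good to about 2 mm. A picture is of the moment at which its call begins.
- ctrl.finish_job(): hands the job in; it is judged then, once.
The state is a dict: "time": time; "q": joint angles; "qvel": joint speeds; "tau": joint torques, N m; "tool_pos": TCP position; "tool_rot": TCP orientation; "ft_force": force on the tool from outside, world axes, zero at the start; "torque": the same for the moment, N m; "finger_gap": finger opening in mm; "finger_force": force on a finger pad.
Only numpy, scipy, OpenCV 4.12 (cv2) and the standard library are available. Lean on these libraries where they do the work, as an engineer would, in place of code of your own. Each camera call takes 0.05 s, during which the arm holds its last target. There are 200 camera calls.

## Task

Get the baked oat slab on the chopping board ready to be measured and cut in half: first lay the wooden rule flat on the board, flush along the slab's long side nearest the robot and reaching past both ends of the slab, without shoving the slab out of place, and let go of it. Then draw the cook's knife (the biggest of the three) out of the knife block, turn it level with its edge down, and finish while still holding it in the gripper, steady, a few centimetres above the slab without touching it: the blade square across the middle of the slab's length and reaching over both long sides. Leave the other two knives, the mug, jar, bowl and wooden spoon where they are.

Things in the scene. Friction and masses are not known exactly. Their poses are not given: they have to be found in the camera images.
- slab: baked oat slab, brown block 100 (x) x 200 (y) x 30 (z) mm, about 0.75 kg, loose on the chopping board; it starts to slide at a push of 3.5 to 6 N. Origin: centre of its underside; x across it, away from the robot (within 0.3 rad of world x), y along its length, z up. Its near long side is its face at x = -50 mm.
- board: wooden chopping board, fixed, 270 (x) x 380 (y) x 20 (z) mm; origin at the centre of its underside on the worktop, so its top is 20 mm up. The slab lies on its top; at least 90 mm of board is free on the robot's side of the slab.
- rule: wooden rule with black marks, 300 (x, length) x 30 (y, width) x 6 (z) mm, 60 g, loose on the bare worktop right of the board, within 0.3 rad of world x. Origin: centre of its underside, z up. Picked across its width by the fingertips. A finger between rule and slab keeps them apart: set it down some 25 mm short and push it up from behind. Flush, its origin is 65 mm from the slab's.
- knife_block: slanted wooden knife block, fixed, 160 mm wide, 190 high, three slots in a row at y = -52, 0, 52 mm. Origin on the worktop below the middle slot's mouth; x away from the robot, y along the row, z up. The slots run down and away (+x, -z) at 45 degrees, 160 mm deep, 6 wide, 37 high; their lower walls start at x = 0, z = 145 mm on the sloping face. Handles point up and towards -x.
- cook_knife: cook's knife, biggest of three, 0.17 kg, black handle, in one of the slots (varies). x: heel to tip, z: edge to spine. Origin: on the edge line at the heel, where the bolster meets the block's face. Blade x 0 to 150, z 0 to 34 mm, 3 thick; handle x -120 to 0, z 8 to 34, 20 mm thick (y). Balances near the heel. It draws out freely along its own -x, clear of the slot after 150 mm.
- cook_knife_grip (a point): point in the cook's knife's handle to grip across its 20 mm thickness (knife y): knife x = -50, z = 21 mm; axes as the knife's. Some 34 mm is free to the neighbouring handles on either side, so open the fingers only part way (about 45 mm). Gripping with the fingers leaning some 20 degrees off vertical, tips towards the robot, leaves them only 25 degrees tilted when the knife is level.
- cook_knife_mid (a point): middle of the cook's knife's cutting edge: knife x = 75, y = 0, z = 0 mm; axes as the knife's. In the slot x points 45 degrees down; held level, edge down, z points up and x is level.
- cook_knife_tip (a point): tip of the cook's knife: knife x = 150, z = 21 mm; axes as the knife's. Just clear of its slot the tip is still between the neighbouring handles, which reach up to 240 mm above the worktop: turn the knife level there, or draw it further, before moving it sideways.
- utility_knife: middle-sized knife, blade 120 x 26 mm, handle 95 mm long, 16 mm thick; bystander, lies in one of the block's three slots like the cook's knife (which slot varies); same axes and origin as the cook's knife.
- paring_knife: smallest knife, blade 85 x 22 mm, handle 80 mm long, 14 mm thick; bystander, lies in one of the block's three slots like the cook's knife (which slot varies); same axes and origin as the cook's knife.
- mug: white mug, 80 mm wide, 92 mm high, bystander behind the board; origin at the centre of its underside.
- jam_jar: amber jar with metal lid, 68 mm wide, 95 mm high, bystander behind the board; origin at the centre of its underside.
- small_bowl: small blue bowl, 110 mm wide, 50 mm high, bystander right behind the board; origin at the centre of its underside.
- wooden_spoon: wooden spoon, 240 mm long, lying on the worktop between robot and board, left; bystander; origin at the middle of its length, on the worktop.
Things that resemble listed ones, but are neither listed nor needed, are in the scene too. Of the things shaped like the slab, the brown one is meant.

How it is judged (in metres and radians):
On the way, in this order (a step that is already met when the one before it is completed fails the run):
1. the rule lies flat on the board, flush along the slab's near long side, past both ends, and is let go of (x of rule in the frame of slab between -0.0685 and -0.06 m and angle between the x axis of rule and the y axis of slab, either way round below 0.03 rad and y of rule in the frame of slab between -0.048 and 0.048 m and z of rule in the frame of slab between -0.003 and 0.007 m and angle between the z axis of rule and the z axis of slab, either way round below 0.06 rad and contact force between the fingers and rule below 0.1 N), for 0.2 s.
2. the cook's knife is drawn right out of the block, in the gripper (contact force between the fingers and cook_knife above 1 N and contact force between cook_knife and knife_block below 0.05 N and distance of cook_knife_tip from where it was at the start of the episode above 0.15 m), for 0.1 s.
At the end, for the whole second after the job is handed in: Rule flat at the slab's near long side: gap under 3.5 mm, parallel to 1.7 deg, centred to 48 mm, let go. Knife in the gripper, still, touching nothing else: level, edge down and square across to 8 deg, mid-edge within 15 mm of mid-length, 25 mm of centre line, 10-70 mm over the slab (all of step 1 and contact force between the fingers and cook_knife above 1 N and contact force between cook_knife and knife_block below 0.05 N and angle between cook_knife's own z axis and vertical below 0.14 rad and angle between the x axis of cook_knife and the x axis of slab, either way round below 0.14 rad and y of cook_knife_mid in the frame of slab between -0.015 and 0.015 m and x of cook_knife_mid in the frame of slab between -0.025 and 0.025 m and z of cook_knife_mid in the frame of slab between 0.04 and 0.1 m and contact force between cook_knife and slab below 0.05 N and contact force between cook_knife and rule below 0.05 N and linear speed of cook_knife below 0.03 m/s and angular speed of cook_knife below 0.2 rad/s); the arm keeps its last pose, push and grip.
It fails at once if the mug, jar, bowl or spoon is pushed more than 30 mm or knocked over (distance of any of mug, jam_jar, small_bowl, wooden_spoon from where it was at the start of the episode above 0.03 m).
It fails at once if another knife is disturbed in its slot (moved more than 20 mm) (distance of any of utility_knife, paring_knife from where it was at the start of the episode above 0.02 m).
It fails at once if the slab is shoved more than 25 mm from its place (distance of slab from where it was at the start of the episode above 0.025 m).
It fails at once if the knife presses on the slab (more than 2 N) (contact force between cook_knife and slab above 2 N).
It also fails if it takes over 64 s, if anything falls off the work surface, if the arm or the gripper's body presses on something with over 40 N, if the wrist force passes 120 N, or if a joint passes its speed limit or range.

## Working session

There is one attempt and no reset: what is moved stays moved. The work goes in short steps, Python scripts to look and compute and a tool call to move; the robot and the scene stay as the last step left them, time stands still between calls to the robot, and variables do not carry over. Pictures are saved under pics/ and viewed, at most 10 in all, crops included, and the job is handed in when it is done.

Besides the shell and the picture viewer there is one more tool, called after "Request:" as name([rows], argument=value, ...), one row to a line, values as JSON. move_arm: Moves the arm, as the interface text tells. Shift numbers are shares of 0.3 m and turn numbers shares of pi/2 rad, none past 1 either way. Its arguments: {"type":"object","properties":{"rows":{"type":"array"},"fingers":{"type":"number"}},"required":["rows"]}

```bash
mkdir -p pics; ls; python3 - <<'E'
from bench import ctrl, viewer
import cv2,pickle
s=ctrl.sense(); print(s, ctrl.grasp_offset)
for n in ("scene","top"):
    c=viewer.camera(n); pickle.dump(c,open(f"{n}0.pkl","wb")); cv2.imwrite(f"pics/{n}0.png",cv2.resize(c["image"],(800,600),interpolation=cv2.INTER_CUBIC)); print(n,c["vfov"],c["cx"],c["cy"],c["dist"],c["rvec"],c["tvec"])
E
```

```text
pics
{'time': 0.0, 'q': array([-1.34281931e+00,  1.16502313e-01,  1.44228015e+00,  2.70192265e-05,
        1.58397840e+00, -3.78039242e-02]), 'qvel': array([-6.52799871e-04, -1.22772403e-03, -9.71526993e-04, -2.99977223e-04,
        1.98543371e-05,  1.77191377e-05]), 'tau': array([ 1.63665609e-03, -7.21268749e+01, -6.22613525e+01,  7.80348200e-02,
        2.38021917e-02, -1.20669461e-04]), 'tool_pos': array([ 177.2482989 , -651.1024383 ,  217.88492229]), 'tool_rot': array([ 9.91182857e-01,  1.32499824e-01, -4.20092573e-05, -5.82747961e-04]), 'ft_force': array([ 0.22963055,  0.32759988, -0.44536335]), 'torque': array([-0.05554648,  0.03954779, -0.01382405]), 'finger_force': 0.0, 'finger_gap': 93.09527629599518} 18.8
scene 52.94161607114864 261.52463770027566 187.41834974988487 [0.04497376 0.         0.         0.         0.        ] [ 1.96826947  1.6082797  -0.58534395] [-142.71787844 -251.55131126 1514.92576244]
top 53.10424801156904 251.1896631316198 191.7183984404097 [0.03210486 0.         0.         0.         0.        ] [ 2.19174037 -2.13165737  0.16496227] [  23.53009672  508.14203667 1385.34098829]
```

View pics/scene0.png

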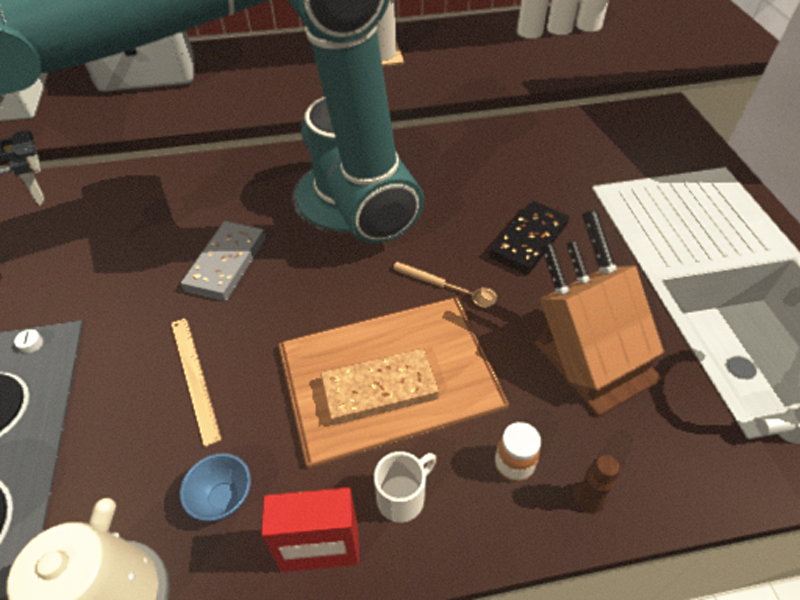

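View pics/top0.png

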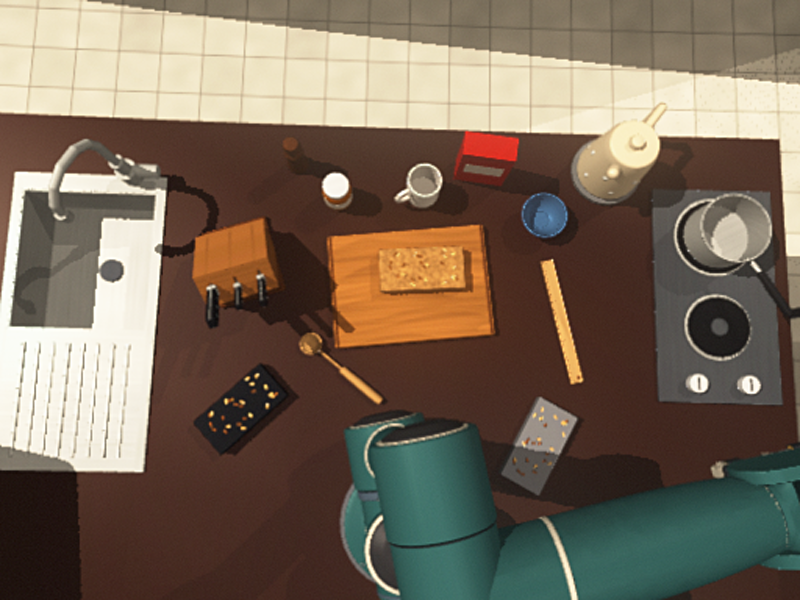

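The scene picture shows the slab at about (380,385) on the board, the rule at (195,380) and the cook's knife as the largest handle, at the right (597,240). In the top picture the slab is at (422,268), the rule at (562,320) and the cook's knife at the left slot (212,305). That is the slot on the +y side.

```bash
cat > h.py <<'E'
import numpy as np,cv2,pickle
from scipy.spatial.transform import Rotation as R
def load(n): return pickle.load(open(n+".pkl","rb"))
def K(c):
    f=c["image"].shape[0]/2/np.tan(np.radians(c["vfov"])/2); return np.array([[f,0,c["cx"]],[0,f,c["cy"]],[0,0,1.]])
def Rt(c): return cv2.Rodrigues(np.array(c["rvec"],float))[0],np.array(c["tvec"],float)
def rays(c,uv):
    n=cv2.undistortPoints(np.array(uv,float).reshape(-1,1,2),K(c),np.array(c["dist"],float)).reshape(-1,2)
    return np.c_[n,np.ones(len(n))]
def onplane(c,uv,z):
    r,t=Rt(c); d=rays(c,uv)@r; o=-r.T@t; return o+d*((z-o[2])/d[:,2])[:,None]
def cloud(c):
    h,w=c["depth"].shape; v,u=np.mgrid[:h,:w]; r,t=Rt(c)
    return ((rays(c,np.c_[u.ravel(),v.ravel()])*c["depth"].reshape(-1,1)-t)@r).reshape(h,w,3)
def proj(c,P): return cv2.projectPoints(np.array(P,float).reshape(-1,1,3),np.array(c["rvec"],float),np.array(c["tvec"],float),K(c),np.array(c["dist"],float))[0].reshape(-1,2)
def tri(c1,uv1,c2,uv2):
    P=[np.c_[Rt(c)] for c in(c1,c2)]
    X=cv2.triangulatePoints(P[0],P[1],rays(c1,uv1)[:,:2].T,rays(c2,uv2)[:,:2].T); return (X[:3]/X[3]).T
def crop(c,x0,y0,x1,y1,s,fn): cv2.imwrite("pics/"+fn,cv2.resize(c["image"][y0:y1,x0:x1],None,fx=s,fy=s,interpolation=cv2.INTER_CUBIC))
E
python3 - <<'E'
from h import *
t,s=load("top0"),load("scene0")
crop(t,205,135,385,255,4.4,"t_board.png"); crop(s,100,180,330,310,3.4,"s_board.png")
# knife block side by side
a=cv2.resize(t["image"][135:215,117:187],None,fx=5.5,fy=5.5,interpolation=cv2.INTER_CUBIC)
b=cv2.resize(s["image"][130:210,340:410],None,fx=5.5,fy=5.5,interpolation=cv2.INTER_CUBIC)
cv2.imwrite("pics/knives.png",np.hstack([a,b]))
for n,c in(("top",t),("scene",s)):
    X=cloud(c); b=(X[...,0]>350)&(X[...,0]<800)&(abs(X[...,1]+50)<250)
    for nm,lo,hi in(("board",12,28),("slab",42,60)):
        m=b&(X[...,2]>lo)&(X[...,2]<hi)
        k,l,st,ce=cv2.connectedComponentsWithStats(m.astype(np.uint8),connectivity=4)
        i=1+np.argmax(st[1:,4]); p=X[l==i]; print(n,nm,st[i],np.median(p[:,2]),cv2.minAreaRect(p[:,:2].astype(np.float32)))
    hsv=cv2.cvtColor(c["image"],cv2.COLOR_BGR2HSV)
    m=(hsv[...,1]>70)&(hsv[...,2]>110)&(X[...,2]>-5)&(X[...,2]<20)&(X[...,1]<-220)&(X[...,1]>-480)&(X[...,0]>300)&(X[...,0]<800)
    k,l,st,ce=cv2.connectedComponentsWithStats(m.astype(np.uint8)); i=1+np.argmax(st[1:,4]); p=X[l==i]
    print(n,"rule",st[i],np.median(p[:,2]),cv2.minAreaRect(p[:,:2].astype(np.float32)), p.mean(0))
E
```

```text
top board [ 210  144  107   79 5630] 19.55441866945094 ((547.9672241210938, -3.8914642333984375), (270.5386962890625, 380.0662536621094), 6.465611934661865)
top slab [ 243  157   55   30 1438] 49.4423377086318 ((583.4480590820312, -28.67742156982422), (100.80570220947266, 200.0647735595703), 4.397365093231201)
top rule [346 166  28  80 696] 5.603108581281681 ((473.1650390625, -370.994384765625), (303.3280029296875, 36.599876403808594), 13.699336051940918) [ 470.88946373 -369.93283558    5.40632276]
scene board [ 179  190  146  109 7570] 19.938876316965672 ((550.0540161132812, -4.2932891845703125), (271.8984069824219, 378.91912841796875), 6.6508917808532715)
scene slab [ 205  223   76   46 2159] 49.937401561008286 ((585.7564697265625, -29.392730712890625), (103.10376739501953, 199.6202392578125), 4.128942966461182)
scene rule [ 109  203   33   83 1016] 6.303167178489106 ((473.1864013671875, -373.2398986816406), (311.81610107421875, 34.745689392089844), 13.407831192016602) [ 487.69801981 -369.04093388    5.8601942 ]
```

View pics/t_board.png

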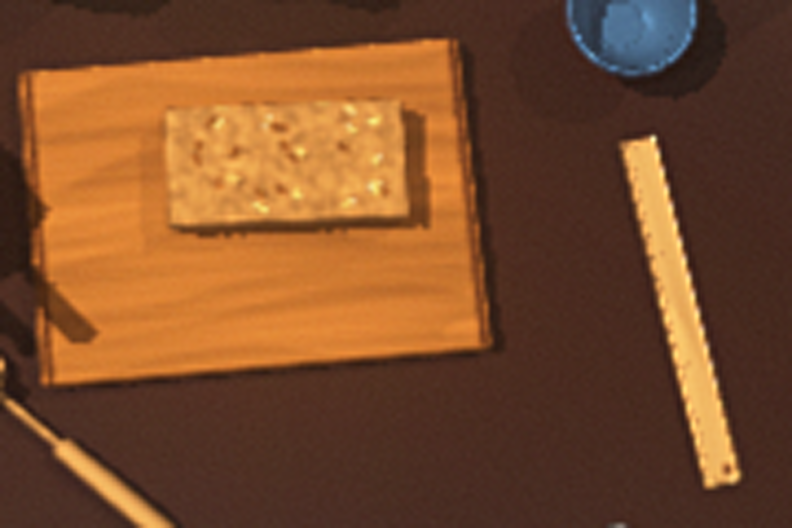

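View pics/s_board.png

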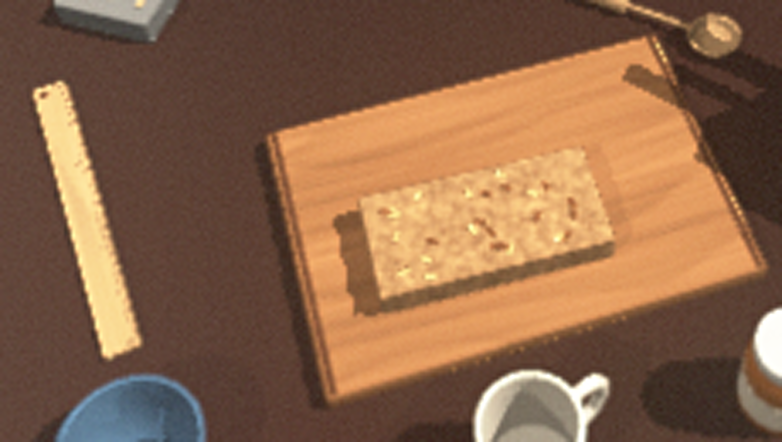

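View pics/knives.png

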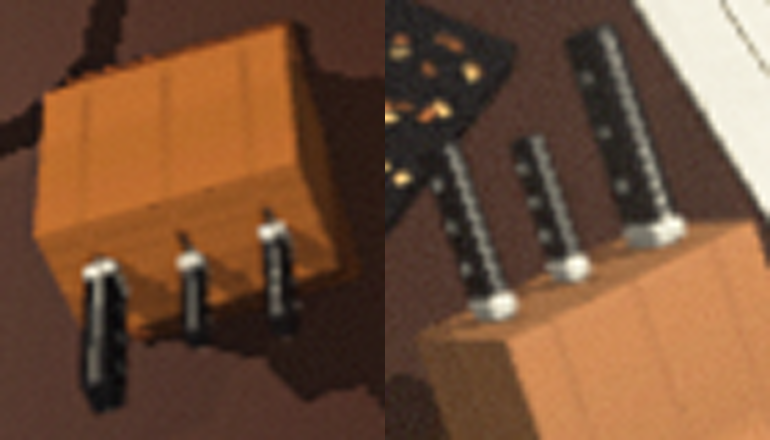

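```bash
python3 - <<'E'
from h import *
np.set_printoptions(precision=1,suppress=True)
t,s=load("top0"),load("scene0")
T=lambda p:np.array(p)/4.4+[205,135]-.5+.5/4.4; S=lambda p:np.array(p)/3.4+[100,180]-.5+.5/3.4
print("rule"); X=tri(t,T([(620,143),(657,136),(705,489),(741,481)]),s,S([(140,346)[0:2] if 0 else (105,357),(140,346),(35,92),(67,82)][0:0]+[(140,346),(105,357),(67,82),(35,92)]))
# orientation check both pairings
print(X,X.mean(0)); d=X[:2].mean(0)-X[2:].mean(0); print(np.degrees(np.arctan2(d[1],d[0])),np.linalg.norm(d))
print("slab"); X=tri(t,T([(171,226),(409,216),(402,100),(165,110)]),s,S([(583,150),(360,197),(380,297),(612,240)]))
print(X,X.mean(0)); d=X[3]-X[2]+X[0]-X[1]; print(np.degrees(np.arctan2(-d[0],d[1])),np.linalg.norm(d)/2)
k=lambda p,o:np.array(p)/5.5+o
P=lambda p:k(p,[117,135]); Q=lambda p:k(np.array(p)-[385,0],[340,130])
print("bolsters cook,util/par mid,right; butt"); print(tri(t,P([(100,270),(191,260),(273,231),(102,395)]),s,Q([(655,230),(568,267),(493,306),(592,32)])))
for n,c in(("top",t),("scene",s)):
    X=cloud(c).reshape(-1,3); g=c["image"].max(2).ravel()
    m=(X[:,2]>150)&(X[:,2]<275)&(X[:,0]>350)&(X[:,0]<620)&(X[:,1]>170)&(X[:,1]<480)
    h=X[m&(g<70)]; print(n,len(h),h.min(0),h.max(0))
    for zl in range(150,260,15):
        q=h[(h[:,2]>zl)&(h[:,2]<zl+15)]
        l,_=[None,None]
        if len(q)==0: continue
        ys=np.sort(q[:,1]); sp=np.split(np.arange(len(ys)),np.where(np.diff(ys)>12)[0]+1)
        o=np.argsort(q[:,1]); print(zl,[ (len(i),q[o[i]].mean(0)) for i in sp])
    b=X[m&(g>100)&(X[:,2]>182)&(X[:,2]<200)]; print("blocktop",len(b),np.median(b[:,2]),cv2.minAreaRect(b[:,:2].astype(np.float32)))
    # sloping face plane
    hsv=cv2.cvtColor(c["image"],cv2.COLOR_BGR2HSV).reshape(-1,3)
E
```

```text
rule
[[ 617.5 -323.    -1.4]
 [ 623.6 -351.7    3.5]
 [ 321.3 -393.    -4.7]
 [ 328.9 -422.3   -2.8]] [ 472.8 -372.5   -1.3]
13.387906678764518 303.74195798272524
slab
[[ 527.2   67.5   39. ]
 [ 540.5 -131.1   45.3]
 [ 639.1 -124.6   46. ]
 [ 624.5   73.2   44. ]] [582.8 -28.8  43.6]
4.0344535338426715 198.70390327751252
bolsters cook,util/par mid,right; butt
[[502.9 423.7 166.9]
 [512.2 372.5 159.3]
 [531.3 323.6 161.3]
 [422.5 400.5 238.9]]
top 275 [415.  296.3 153.3] [525.5 426.6 253.7]
150 [(1, array([507.9, 367.1, 153.3]))]
165 [(7, array([522.2, 320.6, 178.2])), (7, array([499.2, 364.5, 172.8])), (7, array([486.5, 410.6, 175.9]))]
180 [(10, array([514.1, 316. , 187.9])), (12, array([490.4, 364.9, 187.1])), (16, array([486.1, 412.9, 188.5]))]
195 [(12, array([497.8, 309.9, 202. ])), (14, array([469.4, 358.6, 204.7])), (23, array([471.9, 411.6, 201.8]))]
210 [(33, array([477. , 302.9, 219.2])), (14, array([465.5, 359.2, 212.8])), (32, array([458.2, 408.1, 218.1]))]
225 [(6, array([471.6, 304.6, 227.9])), (34, array([439. , 401.7, 233.8]))]
240 [(47, array([428.3, 401.1, 245.9]))]
[... 224 characters left out ...]
65 [(23, array([522. , 312.4, 174.1])), (23, array([501.7, 360.9, 173.8])), (22, array([489.5, 410.1, 173.2]))]
180 [(38, array([510.8, 310.1, 187.3])), (26, array([490. , 356.8, 188. ])), (47, array([486.4, 410.9, 188. ]))]
195 [(37, array([495.9, 304.4, 202.9])), (27, array([475.9, 352.5, 202.8])), (49, array([473. , 407. , 201.9]))]
210 [(38, array([482.8, 300.4, 217.6])), (7, array([468.9, 350.5, 213.1])), (53, array([458. , 402. , 216.9]))]
225 [(5, array([477.4, 299.9, 227.2])), (53, array([442.7, 396.9, 232.6]))]
240 [(27, array([436.4, 395.7, 245. ]))]
blocktop 242 185.47027732558666 ((518.896728515625, 373.61749267578125), (79.26953887939453, 163.31549072265625), 18.881547927856445)
```

```bash
python3 - <<'E'
from h import *
from scipy.optimize import least_squares
np.set_printoptions(precision=2,suppress=True)
def sdf(p,lo,hi):
    c=(np.array(lo)+hi)/2; q=abs(p-c)-(np.array(hi)-lo)/2
    return np.linalg.norm(np.maximum(q,0),axis=1)+np.minimum(q.max(1),0)
C=np.sqrt(.5); A=np.array([[C,0,C],[0,1,0],[-C,0,C]])
def res(v,h,o):
    Rz=R.from_euler('z',v[3]).as_matrix(); k=(h-v[:3])@(Rz@A)
    r=[sdf(k,[-120,-10,8],[0,10,34])]
    for q,y,L,w in o: r.append(np.clip(abs((( q-v[:3])@(Rz@A))[:,1]+y)-w,-3,6))
    return np.concatenate(r)
allh=[];allo=[[],[]]
for n in("top0","scene0","both"):
    if n!="both":
        c=load(n); X=cloud(c).reshape(-1,3); g=c["image"].max(2).ravel()
        m=(X[:,2]>170)&(X[:,2]<275)&(X[:,0]>350)&(X[:,0]<620)&(X[:,1]>170)&(X[:,1]<480)&(g<70)
        h=X[m&(X[:,1]>385)]; allh.append(h)
    else: h=np.vstack(allh)
    f=least_squares(res,[500,415,145,.25],args=(h,[]),loss="soft_l1",x_scale=[10,10,10,.1])
    print(n,len(h),f.x,np.degrees(f.x[3]),np.sqrt(np.mean(f.fun**2)))
    v=f.x; Rk=R.from_euler('z',v[3]).as_matrix()@A; print("grip",v[:3]+Rk@[-50,0,21])
    if n!="both":
        for lo,hi in((340,385),(280,340)):
            q=X[m&(X[:,1]>lo)&(X[:,1]<hi)]; k=(q-v[:3])@Rk; print(" others",k.min(0),k.max(0))
E
```

```text
top0 159 [488.85 422.05 143.59   0.32] 18.09454275662444 1.2278594144021426
grip [469.36 415.68 193.8 ]
 others [-83.16 -59.23   6.99] [-24.13 -46.41  24.45]
 others [ -99.05 -114.98    9.77] [-20.73 -99.47  27.9 ]
scene0 245 [490.34 420.05 143.28   0.31] 18.041715621390487 1.3173779587532553
grip [470.84 413.7  193.48]
 others [-81.35 -63.54   3.95] [-18.59 -54.94  24.42]
 others [ -96.7  -115.97    3.75] [-18.   -98.46  31.77]
both 404 [489.63 420.56 143.63   0.32] 18.09526000885286 1.4784634854182497
grip [470.13 414.19 193.83]
```

Request:
move_arm([
  [0.167, 0, 0, 0, 0, 0],
  [0.334, 0, 0, 0, 0, 0],
  [0.5, 0, 0, 0, 0, 0],
  [0.667, -0.1, 0, 0, 0, 0.01],
  [0.7, -0.267, 0, 0, 0, 0.01],
  [0.7, -0.433, 0, 0, 0, 0.02],
  [0.7, -0.6, 0, 0, 0, 0.02],
  [0.7, -0.6, 0, 0, 0, 0.02],
])

```text
time: 0.9
tool_pos: [331.9, -418.8, 218.9]
tool_rot: [0.993, 0.118, 0.0, 0.0]
ft_force: [0.5, -0.9, 0.5]
finger_gap: 93.1
finger_force: 0.0
```

```bash
cat >> h.py <<'E'
def down(yaw): # tool down, x axis at yaw deg
    return R.from_euler('z',yaw,degrees=True)*R.from_euler('x',180,degrees=True)
def go(p,rot=None,s=None):
    from bench import ctrl
    s=s or ctrl.sense(); r=R.from_quat(s["tool_rot"])
    d=r.inv().apply(np.array(p)-s["tool_pos"]); w=(r.inv()*rot).as_rotvec() if rot else np.zeros(3)
    print("shift",np.round(d/300,4),"turn",np.round(w/(np.pi/2),4),"mm",np.linalg.norm(d).round(1),"deg",np.degrees(np.linalg.norm(w)).round(2))
E
python3 - <<'E'
from h import *
go([473,-371.5,60],down(13.5)); go([473,-371.5,2],down(13.5))
E
```

```text
shift [ 0.4938 -0.0433  0.53  ] turn [ 0.0001 -0.0003  0.0003] mm 217.7 deg 0.04
shift [ 0.4937 -0.0433  0.7233] turn [ 0.0001 -0.0003  0.0003] mm 263.1 deg 0.04
```

Request:
move_arm([
  [0.16, -0.02, 0.05, 0, 0, 0],
  [0.3, -0.04, 0.12, 0, 0, 0],
  [0.42, -0.043, 0.25, 0, 0, 0],
  [0.494, -0.043, 0.38, 0, 0, 0],
  [0.494, -0.043, 0.53, 0, 0, 0],
  [0.494, -0.043, 0.62, 0, 0, 0],
  [0.494, -0.043, 0.68, 0, 0, 0],
  [0.494, -0.043, 0.705, 0, 0, 0],
  [0.494, -0.043, 0.717, 0, 0, 0],
  [0.494, -0.043, 0.717, 0, 0, 0],
])

```text
time: 1.9
tool_pos: [474.0, -375.8, 4.0]
tool_rot: [0.993, 0.117, 0.0, 0.0]
ft_force: [0.1, 0.2, 0.4]
finger_gap: 93.0
finger_force: 0.0
```

Request:
move_arm([
  [0, -0.014, 0, 0, 0, 0],
  [0, -0.014, 0, 0, 0, 0],
])

```text
time: 2.1
tool_pos: [473.1, -371.3, 4.5]
tool_rot: [0.993, 0.117, 0.0, 0.0]
ft_force: [0.0, 0.4, -0.4]
finger_gap: 92.9
finger_force: 0.0
```

Request:
move_arm([
  [0, 0, 0, 0, 0, 0],
  [0, 0, 0, 0, 0, 0],
  [0, 0, 0, 0, 0, 0],
  [0, 0, 0, 0, 0, 0],
  [0, 0, 0, 0, 0, 0],
  [0, 0, 0, 0, 0, 0],
  [0, 0, 0, 0, 0, 0],
  [0, 0, 0, 0, 0, 0],
], fingers=1)

```text
time: 2.9
tool_pos: [472.8, -371.4, 3.5]
tool_rot: [0.993, 0.117, -0.0, -0.0]
ft_force: [-0.1, 0.2, 0.1]
finger_gap: 33.6
finger_force: 0.0
```

```bash
python3 - <<'E'
from h import *
from bench import ctrl
s=ctrl.sense(); print(s["tool_pos"],s["finger_gap"],s["finger_force"])
sl=np.array([584.3,-29]); a=np.radians(4.2); x=np.array([np.cos(a),np.sin(a)])
p=sl-(65+32)*x; print(p)
go([*s["tool_pos"][:2],100]); go([*p,100],down(94.2)); go([*p,26],down(94.2))
E
```

```text
[ 472.79864067 -371.44280756    3.53070164] 33.63862029339633 0.0
[487.56049571 -36.10410512]
shift [-0.     -0.     -0.3216] turn [0. 0. 0.] mm 96.5 deg 0.0
shift [ 0.3074 -1.0758 -0.3215] turn [-0.     -0.     -0.8975] mm 349.3 deg 80.77
shift [ 0.3074 -1.0758 -0.0749] turn [-0.     -0.     -0.8975] mm 336.4 deg 80.77
```

Request:
move_arm([
  [0, 0, 0, 0, 0, 0],
  [0, 0, 0, 0, 0, 0],
  [0, 0, 0, 0, 0, 0],
  [0, 0, 0, 0, 0, 0],
])

```text
time: 3.3
tool_pos: [472.8, -371.4, 3.5]
tool_rot: [0.993, 0.117, -0.0, 0.0]
ft_force: [-0.1, 0.8, -0.5]
finger_gap: 29.5
finger_force: 30.0
```

Request:
move_arm([
  [0, 0, -0.05, 0, 0, 0],
  [0, 0, -0.15, 0, 0, 0],
  [0, 0, -0.25, 0, 0, 0],
  [0, -0.05, -0.35, 0, 0, -0.05],
  [0, -0.15, -0.38, 0, 0, -0.14],
  [0.03, -0.3, -0.38, 0, 0, -0.23],
  [0.06, -0.45, -0.38, 0, 0, -0.32],
  [0.1, -0.6, -0.38, 0, 0, -0.41],
  [0.15, -0.75, -0.38, 0, 0, -0.5],
  [0.2, -0.9, -0.38, 0, 0, -0.59],
  [0.2, -0.9, -0.38, 0, 0, -0.59],
])

```text
time: 4.4
tool_pos: [468.7, -90.6, 119.0]
tool_rot: [0.833, 0.553, 0.001, 0.0]
ft_force: [0.2, 0.3, -0.9]
finger_gap: 29.0
finger_force: 30.0
```

```bash
python3 - <<'E'
from h import *
from bench import ctrl
s=ctrl.sense(); print(s["tool_pos"],s["finger_gap"],s["finger_force"])
p=[487.56,-36.1]
go([*p,100],down(94.2)); go([*p,26],down(94.2))
E
```

```text
[468.74389135 -90.59669173 118.95247672] 28.957205672301136 29.999162256717682
shift [ 0.1917 -0.013   0.0634] turn [ 0.001  -0.0006 -0.3013] mm 60.7 deg 27.12
shift [ 0.1914 -0.0134  0.3101] turn [ 0.001  -0.0006 -0.3013] mm 109.4 deg 27.12
```

Request:
move_arm([
  [0.05, 0, 0, 0, 0, -0.08],
  [0.1, -0.013, 0.03, 0, 0, -0.16],
  [0.15, -0.013, 0.06, 0, 0, -0.24],
  [0.19, -0.013, 0.12, 0, 0, -0.301],
  [0.191, -0.013, 0.2, 0, 0, -0.301],
  [0.191, -0.013, 0.26, 0, 0, -0.301],
  [0.191, -0.013, 0.28, 0, 0, -0.301],
  [0.191, -0.013, 0.28, 0, 0, -0.301],
])

```text
time: 5.2
tool_pos: [487.6, -41.1, 33.7]
tool_rot: [0.685, 0.729, -0.0, -0.0]
ft_force: [-0.1, 0.5, -0.3]
finger_gap: 28.9
finger_force: 30.0
```

```bash
python3 - <<'E'
from h import *
from bench import ctrl
s=ctrl.sense(); print(s["tool_pos"],s["finger_gap"],s["finger_force"])
go([487.56,-36.1,24],down(94.2))
E
```

```text
[487.5806916  -41.1140839   33.68240242] 28.874268274372817 29.99978542327881
shift [0.0167 0.001  0.0323] turn [-0.0004 -0.     -0.007 ] mm 10.9 deg 0.63
```

Request:
move_arm([
  [0.015, 0, 0.015, 0, 0, -0.007],
  [0.015, 0, 0.025, 0, 0, -0.007],
  [0.015, 0, 0.032, 0, 0, -0.007],
  [0.015, 0, 0.032, 0, 0, -0.007],
  [0.015, 0, 0.032, 0, 0, -0.007],
])

```text
time: 5.7
tool_pos: [487.5, -36.3, 24.1]
tool_rot: [0.68, 0.733, 0.0, 0.0]
ft_force: [0.4, -0.2, -0.6]
finger_gap: 29.0
finger_force: 30.0
```

Request:
move_arm([
  [0, 0, 0, 0, 0, 0],
  [0, 0, 0, 0, 0, 0],
  [0, 0, 0, 0, 0, 0],
  [0, 0, 0, 0, 0, 0],
], fingers=0.05)

```text
time: 6.1
tool_pos: [487.5, -36.3, 24.0]
tool_rot: [0.68, 0.733, 0.0, 0.0]
ft_force: [0.1, -0.1, -0.4]
finger_gap: 43.8
finger_force: 0.0
```

Request:
move_arm([
  [0, 0, -0.1, 0, 0, 0],
  [0, 0, -0.2, 0, 0, 0],
  [0, 0, -0.3, 0, 0, 0.08],
  [0, 0.08, -0.3, 0, 0, 0.17],
  [0, 0.16, -0.3, 0, 0, 0.26],
  [0, 0.2, -0.3, 0, 0, 0.35],
  [0, 0.2, -0.3, 0, 0, 0.44],
  [0, 0.2, -0.3, 0, 0, 0.53],
  [0, 0.2, -0.3, 0, 0, 0.62],
  [0, 0.2, -0.3, 0, 0, 0.71],
  [0, 0.2, -0.3, 0, 0, 0.8],
  [0, 0.2, -0.3, 0, 0, 0.89],
], fingers=-1)

```text
time: 7.3
tool_pos: [547.3, -31.8, 113.9]
tool_rot: [0.993, 0.12, -0.0, -0.0]
ft_force: [0.2, -0.1, 0.8]
finger_gap: 93.1
finger_force: 0.0
```

```bash
cat > look.py <<'E'
from h import *
from bench import ctrl, viewer
import sys
k=sys.argv[1]
s=ctrl.sense(); print(s["time"],s["tool_pos"],s["ft_force"],s["finger_gap"],s["finger_force"])
cs={}
for n in("top","scene"):
    c=viewer.camera(n); pickle.dump(c,open(f"{n}{k}.pkl","wb")); cs[n]=c
    X=cloud(c); b=(X[...,0]>350)&(X[...,0]<800)&(abs(X[...,1]+50)<250)
    m=b&(X[...,2]>43)&(X[...,2]<57)
    kk,l,st,ce=cv2.connectedComponentsWithStats(m.astype(np.uint8),connectivity=4)
    i=1+np.argmax(st[1:,4]); p=X[l==i]; print(n,"slab",st[i],cv2.minAreaRect(p[:,:2].astype(np.float32)))
    m=b&(X[...,2]>22.5)&(X[...,2]<31)&(X[...,0]<545); m=cv2.morphologyEx(m.astype(np.uint8),cv2.MORPH_OPEN,np.ones((2,2)))
    kk,l,st,ce=cv2.connectedComponentsWithStats(m,connectivity=8)
    i=1+np.argmax(st[1:,4]); p=X[l==i]; print(n,"rule",st[i],cv2.minAreaRect(p[:,:2].astype(np.float32)),np.median(p[:,2]))
a=cv2.resize(cs["top"]["image"][140:225,200:330],None,fx=6,fy=6,interpolation=cv2.INTER_CUBIC)
cv2.imwrite(f"pics/top{k}.png",a)
E
python3 look.py 1; python3 -c "
from h import *
a=np.radians(4.2);p=np.array([584.3,-29])-142*np.array([np.cos(a),np.sin(a)])
go([*p,60],down(4.2));go([*p,23],down(4.2))"
```

```text
7.3 [547.27422742 -31.82082069 113.94164712] [ 0.172903   -0.08249009  0.77089504] 93.14089893650059 0.0
top slab [243 159   9  27 118] ((578.2259521484375, 55.17522430419922), (98.33721160888672, 29.580867767333984), 1.655486822128296)
top rule [231 197  20   8  99] ((464.8529357910156, 65.3283920288086), (88.85367584228516, 53.15279006958008), 50.54534912109375) 24.992304760280938
scene slab [ 205  223   76   46 2143] ((586.559326171875, -29.504013061523438), (103.42908477783203, 199.6232147216797), 3.7965688705444336)
scene rule [223 209  61  22 445] ((792.1663818359375, -70.79969787597656), (181.57179260253906, 734.1597900390625), 73.23401641845703) 25.119477092849117
shift [-0.3444 -0.0599  0.1798] turn [0.     0.     0.1089] mm 117.9 deg 9.8
shift [-0.3444 -0.0599  0.3031] turn [0.     0.     0.1089] mm 138.8 deg 9.8
```

View pics/top1.png

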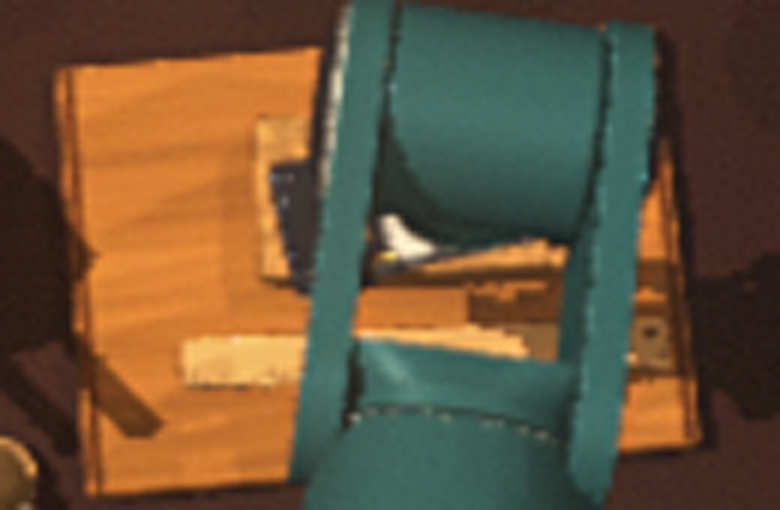

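The crop shows the rule lying parallel to the slab, from (185,360) to (680,345), with the slab's left end at x=260, and the arm hiding the middle. I overshot forward above the slab without touching it, so I will back off behind the rule.

Request:
move_arm([
  [-0.1, -0.02, 0, 0, 0, 0.03],
  [-0.22, -0.04, 0, 0, 0, 0.08],
  [-0.344, -0.06, 0, 0, 0, 0.109],
  [-0.344, -0.06, 0.1, 0, 0, 0.109],
  [-0.344, -0.06, 0.2, 0, 0, 0.109],
  [-0.344, -0.06, 0.27, 0, 0, 0.109],
  [-0.344, -0.06, 0.3, 0, 0, 0.109],
  [-0.344, -0.06, 0.3, 0, 0, 0.109],
  [-0.344, -0.06, 0.3, 0, 0, 0.109],
])

```text
time: 8.3
tool_pos: [443.3, -39.6, 24.9]
tool_rot: [0.999, 0.039, 0.0, 0.0]
ft_force: [-0.7, -0.4, 0.4]
finger_gap: 92.8
finger_force: 0.0
```

```bash
python3 - <<'E'
from h import *
from bench import ctrl
s=ctrl.sense(); a=np.radians(4.2); x=np.array([np.cos(a),np.sin(a)]);sl=np.array([584.3,-29])
print(s["tool_pos"],(s["tool_pos"][:2]-sl)@x,s["ft_force"])
for d in(-125,-105,-95,-88): go([*(sl+d*x),22.5],down(4.2))
E
```

```text
[443.33368137 -39.6464422   24.93526076] -141.36747660449353 [-0.70302213 -0.387047    0.40488568]
shift [ 0.0546 -0.0008  0.0082] turn [ 0.0001 -0.0005  0.0025] mm 16.6 deg 0.23
shift [ 0.1212 -0.0005  0.0082] turn [ 0.0001 -0.0005  0.0025] mm 36.5 deg 0.23
shift [ 0.1546 -0.0004  0.0082] turn [ 0.0001 -0.0005  0.0025] mm 46.4 deg 0.23
shift [ 0.1779 -0.0003  0.0083] turn [ 0.0001 -0.0005  0.0025] mm 53.4 deg 0.23
```

Request:
move_arm([
  [0, 0, 0.007, 0, 0, 0.0025],
  [0.025, 0, 0.007, 0, 0, 0.0025],
  [0.05, 0, 0.007, 0, 0, 0.0025],
  [0.07, 0, 0.007, 0, 0, 0.0025],
  [0.09, 0, 0.007, 0, 0, 0.0025],
  [0.11, 0, 0.007, 0, 0, 0.0025],
  [0.125, 0, 0.007, 0, 0, 0.0025],
  [0.14, 0, 0.007, 0, 0, 0.0025],
  [0.15, 0, 0.007, 0, 0, 0.0025],
  [0.15, 0, 0.007, 0, 0, 0.0025],
  [0.15, 0, 0.007, 0, 0, 0.0025],
])

```text
time: 9.4
tool_pos: [487.6, -36.2, 21.8]
tool_rot: [0.999, 0.036, -0.0, -0.0]
ft_force: [-0.4, 0.0, -0.0]
finger_gap: 93.0
finger_force: 0.0
```

```bash
python3 look.py 2
```

```text
9.4 [487.61113741 -36.17584873  21.78429766] [-0.35715442  0.04733108 -0.04701017] 93.00162766221422 0.0
top slab [243 157  54  30 755] ((583.282470703125, -28.703224182128906), (100.8536148071289, 199.88719177246094), 4.244776248931885)
top rule [231 190  12  10  76] ((496.59881591796875, 90.01475524902344), (30.826358795166016, 41.4240608215332), 8.800030708312988) 24.33287790655119
scene slab [ 205  223   76   46 2142] ((585.7244873046875, -29.21289825439453), (102.11113739013672, 199.7996063232422), 4.311806678771973)
scene rule [189 215  98  30 650] ((821.4771728515625, 12.214248657226562), (661.1139526367188, 299.8743896484375), 8.081765174865723) 26.03083033250119
```

Request:
move_arm([
  [0.007, 0, 0, 0, 0, 0],
  [0.014, 0, 0, 0, 0, 0],
  [0.02, 0, 0, 0, 0, 0],
  [0.02, 0, 0, 0, 0, 0],
])

```text
time: 9.9
tool_pos: [493.9, -35.8, 21.9]
tool_rot: [0.999, 0.036, 0.0, -0.0]
ft_force: [-0.2, -0.6, -0.0]
finger_gap: 92.9
finger_force: 0.0
```

Request:
move_arm([
  [0.004, 0, 0, 0, 0, 0],
  [0.004, 0, 0, 0, 0, 0],
  [0.004, 0, 0, 0, 0, 0],
])

```text
time: 10.2
tool_pos: [494.9, -35.7, 21.8]
tool_rot: [0.999, 0.036, 0.0, 0.0]
ft_force: [0.4, 0.3, -0.5]
finger_gap: 93.0
finger_force: 0.0
```

Request:
move_arm([
  [0.004, 0, 0, 0, 0, 0],
  [0.004, 0, 0, 0, 0, 0],
  [0.004, 0, 0, 0, 0, 0],
])

```text
time: 10.5
tool_pos: [495.9, -35.6, 21.8]
tool_rot: [0.999, 0.036, -0.0, 0.0]
ft_force: [-3.3, -0.5, 2.1]
finger_gap: 93.1
finger_force: 1.2
```

```bash
python3 look.py 3
```

```text
10.5 [495.91454    -35.59317616  21.81021111] [-3.28806313 -0.4744761   2.13918622] 93.07414301192914 1.2206444889307022
top slab [243 157  54  29 619] ((584.835205078125, -28.410301208496094), (97.95963287353516, 199.43955993652344), 4.150267601013184)
top rule [231 188  17   8  67] ((503.5375671386719, 83.34934997558594), (31.45401382446289, 56.380191802978516), 5.6972575187683105) 24.176711171095196
scene slab [ 205  223   76   46 2153] ((586.4385986328125, -28.95953369140625), (102.74092102050781, 200.07083129882812), 4.507848262786865)
scene rule [188 217  99  30 520] ((824.571044921875, 12.015457153320312), (654.4616088867188, 299.884765625), 8.193238258361816) 26.18661895700894
```

Request:
move_arm([
  [-0.02, 0, 0, 0, 0, 0],
  [-0.06, 0, 0, 0, 0, 0],
  [-0.1, 0, 0, 0, 0, 0],
  [-0.1, 0, -0.1, 0, 0, 0],
  [-0.1, 0, -0.25, 0, 0, 0],
  [-0.1, -0.1, -0.4, 0, 0, 0],
  [-0.1, -0.2, -0.56, 0, 0, 0],
  [-0.1, -0.3, -0.7, 0, 0, 0],
  [-0.1, -0.45, -0.8, 0, 0, 0],
  [-0.1, -0.6, -0.85, 0, 0, 0],
  [-0.1, -0.75, -0.85, 0, 0, 0],
  [-0.1, -0.75, -0.85, 0, 0, 0],
], fingers=0.03)

```text
time: 11.8
tool_pos: [448.5, 190.2, 277.7]
tool_rot: [0.999, 0.038, 0.001, -0.001]
ft_force: [-0.3, -0.4, 1.2]
finger_gap: 45.0
finger_force: 0.0
```

```bash
python3 look.py 4; python3 - <<'E'
from h import *
T=R.from_euler('z',18.1,degrees=True)*R.from_euler('y',20,degrees=True)*R.from_euler('x',180,degrees=True)
P=np.array([470.1,414.2,194.3]); z=T.apply([0,0,1])
for b in(110,60,0): p=P+(18.8-b)*z; print(p); go(p,T)
E
```

```text
11.8 [448.54897099 190.20572027 277.73839259] [-0.25660986 -0.37226883  1.20485276] 44.989762830171564 0.0
top slab [ 243  157   55   29 1426] ((583.3444213867188, -28.581161499023438), (101.1832046508789, 199.8525848388672), 4.428745269775391)
top rule [237 185  76  11 462] ((489.3940734863281, -13.741775512695312), (168.26846313476562, 333.02520751953125), 38.903587341308594) 25.510619343588218
scene slab [ 205  223   76   46 2144] ((585.9472045898438, -29.372894287109375), (103.4242935180664, 199.30593872070312), 4.471465110778809)
scene rule [189 217  98  30 518] ((527.5963745117188, -29.733688354492188), (44.50938415527344, 301.44195556640625), 6.537005424499512) 26.275055480402084
[499.74871204 423.89069285 279.99996702]
shift [ 0.2271 -0.7735 -0.011 ] turn [-0.0268 -0.2211 -0.1522] mm 241.9 deg 24.28
[483.4939357  418.577813   233.01533598]
shift [ 0.1717 -0.7599  0.1456] turn [-0.0268 -0.2211 -0.1522] mm 237.8 deg 24.28
[463.9882041  412.20235718 176.63377873]
shift [ 0.1053 -0.7436  0.3336] turn [-0.0268 -0.2211 -0.1522] mm 246.5 deg 24.28
```

View pics/top4.png

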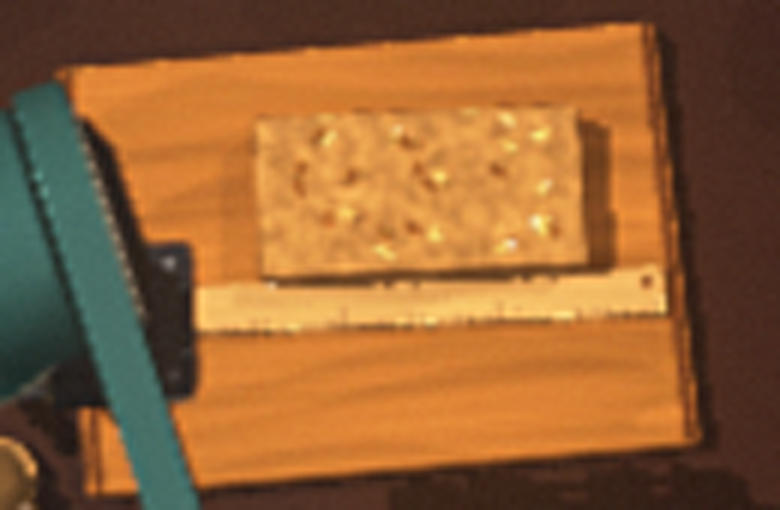

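The picture shows the rule parallel to the slab and past both ends, with edges (195,332)→(665,313) and (195,288)→(663,268). The slab's near top edge runs (263,277)→(585,265). I'll check the gap by calculation.

```bash
python3 - <<'E'
from h import *
c=load("top4"); f=lambda p,z:onplane(c,(np.array(p,float)+.5)/6-.5+[200,140],z)[:,:2]
near=f([(195,332),(665,313)],26); far=f([(195,288),(663,268)],26); sl=f([(263,277),(585,265)],50); fs=f([(257,118),(577,106)],50)
d=sl[0]-sl[1]; y=d/np.linalg.norm(d); x=np.array([y[1],-y[0]]); cen=(sl.mean(0)+fs.mean(0))/2
for n,q in(("near",near),("far",far),("slabnear",sl),("slabfar",fs)): print(n,(q-cen)@x,(q-cen)@y)
print(cen,np.degrees(np.arctan2(x[1],x[0])))
X=cloud(c); h=X[...,2]
E
```

```text
near [-78.66896261 -77.89844643] [ 141.70666549 -149.82130203]
far [-51.24605963 -49.66513205] [ 140.76657929 -150.30069348]
slabnear [-49.52026761 -49.52026761] [ 98.63512478 -98.27400666]
slabfar [49.33322467 49.70731056] [ 98.5452376  -98.90635572]
[582.27328247 -28.16297048] 3.8493536482723227
```

Request:
move_arm([
  [0.03, -0.1, -0.05, -0.003, -0.02, -0.015],
  [0.06, -0.2, -0.1, -0.006, -0.05, -0.03],
  [0.1, -0.33, -0.12, -0.01, -0.1, -0.06],
  [0.15, -0.46, -0.1, -0.015, -0.14, -0.09],
  [0.19, -0.6, -0.05, -0.02, -0.18, -0.12],
  [0.22, -0.7, -0.02, -0.027, -0.221, -0.152],
  [0.227, -0.773, -0.011, -0.027, -0.221, -0.152],
  [0.227, -0.773, -0.011, -0.027, -0.221, -0.152],
  [0.227, -0.773, -0.011, -0.027, -0.221, -0.152],
])

```text
time: 12.8
tool_pos: [501.8, 421.3, 280.0]
tool_rot: [0.973, 0.153, -0.172, 0.027]
ft_force: [-0.9, -0.7, 0.3]
finger_gap: 45.0
finger_force: 0.0
```

```bash
python3 - <<'E'
from h import *
from bench import ctrl
s=ctrl.sense();print(s["tool_pos"],s["q"])
T=R.from_euler('z',18.1,degrees=True)*R.from_euler('y',20,degrees=True)*R.from_euler('x',180,degrees=True)
P=np.array([470.1,414.2,194.3]); z=T.apply([0,0,1])
for b in(110,0): go(P+(18.8-b)*z,T)
E
```

```text
[501.82370563 421.30118225 279.98650284] [0.6128121  0.27830894 1.18683196 0.11164928 2.00901785 1.90220378]
shift [-0.0037 -0.0103  0.0013] turn [-0.0005  0.0002 -0.0025] mm 3.3 deg 0.23
shift [-0.0036 -0.01    0.368 ] turn [-0.0005  0.0002 -0.0025] mm 110.4 deg 0.23
```

Request:
move_arm([
  [-0.004, -0.01, 0.05, 0, 0, -0.0025],
  [-0.004, -0.01, 0.13, 0, 0, -0.0025],
  [-0.004, -0.01, 0.2, 0, 0, -0.0025],
  [-0.004, -0.01, 0.2, 0, 0, -0.0025],
  [-0.004, -0.01, 0.26, 0, 0, -0.0025],
  [-0.004, -0.01, 0.32, 0, 0, -0.0025],
  [-0.004, -0.01, 0.36, 0, 0, -0.0025],
  [-0.004, -0.01, 0.368, 0, 0, -0.0025],
  [-0.004, -0.01, 0.368, 0, 0, -0.0025],
])

```text
time: 13.7
tool_pos: [463.7, 413.4, 177.7]
tool_rot: [0.973, 0.155, -0.171, 0.027]
ft_force: [0.1, -1.2, 0.0]
finger_gap: 45.2
finger_force: 0.0
```

```bash
python3 - <<'E'
from h import *
from bench import ctrl, viewer
s=ctrl.sense(); r=R.from_quat(s["tool_rot"]); print(s["tool_pos"]-r.apply([0,0,18.8]),s["ft_force"])
c=viewer.camera("scene"); crop(c,320,100,430,220,5,"grip.png")
E
```

```text
[469.8002885  415.39805465 195.35037029] [ 0.05654678 -1.15907721  0.01482474]
```

View pics/grip.png

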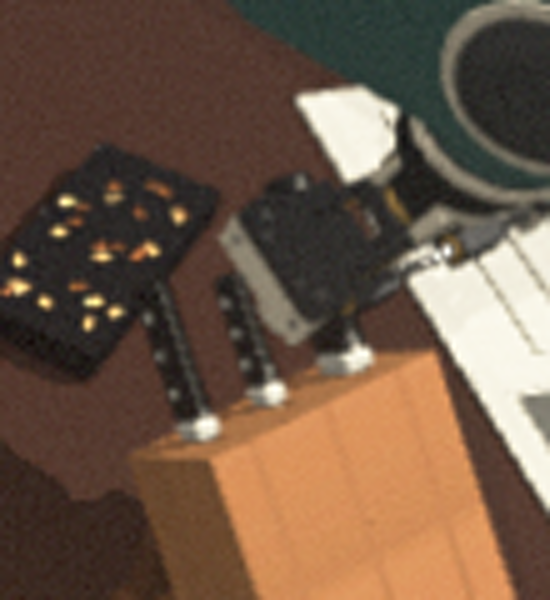

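The gripper body covers the cook's handle at (310,300), and the neighbouring handles at (245,330) and (180,360) are untouched. Next I close the fingers.

Request:
move_arm([
  [0, 0, 0, 0, 0, 0],
  [0, 0, 0, 0, 0, 0],
  [0, 0, 0, 0, 0, 0],
  [0, 0, 0, 0, 0, 0],
  [0, 0, 0, 0, 0, 0],
  [0, 0, 0, 0, 0, 0],
], fingers=1)

```text
time: 14.35
tool_pos: [463.4, 413.8, 176.9]
tool_rot: [0.972, 0.155, -0.171, 0.027]
ft_force: [-0.2, -1.2, 0.5]
finger_gap: 19.7
finger_force: 30.0
```

```bash
python3 - <<'E'
from h import *
from bench import ctrl
s=ctrl.sense(); r=R.from_quat(s["tool_rot"]); print(s["finger_gap"],s["finger_force"],s["ft_force"],s["tool_pos"],(s["tool_pos"]-r.apply([0,0,18.8])).round(1))
b=R.from_euler('z',18.1,degrees=True); C=.5**.5
d=b.apply([-C,0,C])
for L in (50,110,160,180): go(s["tool_pos"]+L*d)
# after draw 180: level rotation -45 deg about block y around grip point
T=R.from_rotvec(b.apply([0,np.radians(-45),0]))*r
g=s["tool_pos"]-r.apply([0,0,18.8])+180*d; print("grip",g)
go(g+T.apply([0,0,18.8]),T)
E
```

```text
19.66826447540271 29.965712428092957 [-0.19651949 -1.16358641  0.46130734] [463.44107541 413.78515006 176.93497571] [469.5 415.8 194.6]
shift [-0.151  -0.0002 -0.0705] turn [0. 0. 0.] mm 50.0 deg 0.0
shift [-0.3322 -0.0005 -0.1551] turn [0. 0. 0.] mm 110.0 deg 0.0
shift [-0.4833 -0.0008 -0.2256] turn [0. 0. 0.] mm 160.0 deg 0.0
shift [-0.5437 -0.0008 -0.2538] turn [0. 0. 0.] mm 180.0 deg 0.0
grip [348.56893737 376.2250715  321.88316359]
shift [-0.4994 -0.0008 -0.2722] turn [-6.e-04  5.e-01 -4.e-04] mm 170.6 deg 45.0
```

Request:
move_arm([
  [-0.03, 0, -0.014, 0, 0, 0],
  [-0.076, 0, -0.035, 0, 0, 0],
  [-0.121, 0, -0.0565, 0, 0, 0],
  [-0.166, 0, -0.0775, 0, 0, 0],
  [-0.211, 0, -0.0985, 0, 0, 0],
  [-0.257, 0, -0.12, 0, 0, 0],
  [-0.302, 0, -0.141, 0, 0, 0],
  [-0.347, 0, -0.162, 0, 0, 0],
  [-0.393, 0, -0.1835, 0, 0, 0],
  [-0.453, 0, -0.2115, 0, 0, 0],
  [-0.514, 0, -0.24, 0, 0, 0],
  [-0.544, 0, -0.254, 0, 0, 0],
])

```text
time: 15.55
tool_pos: [341.3, 373.7, 306.4]
tool_rot: [0.973, 0.156, -0.171, 0.026]
ft_force: [0.2, -0.0, -1.6]
finger_gap: 19.7
finger_force: 30.0
```

```bash
python3 - <<'E'
from h import *
from bench import ctrl
s=ctrl.sense(); r=R.from_quat(s["tool_rot"]); print(s["q"])
b=R.from_euler('z',18.1,degrees=True)
T=b*R.from_euler('y',-25,degrees=True)*R.from_euler('x',180,degrees=True)
g=s["tool_pos"]-r.apply([0,0,18.8])
go(g+[0,0,20]+T.apply([0,0,18.8]),T)
E
```

```text
[ 0.70258742 -0.06228575  1.51162232  0.14364026  2.0109602   1.996302  ]
shift [ 0.0215  0.     -0.081 ] turn [-0.0013  0.4987  0.0007] mm 25.1 deg 44.88
```

Request:
move_arm([
  [0, 0, -0.02, 0, 0.06, 0],
  [0.003, 0, -0.04, 0, 0.14, 0],
  [0.007, 0, -0.06, 0, 0.22, 0],
  [0.012, 0, -0.08, 0, 0.3, 0],
  [0.016, 0, -0.081, 0, 0.38, 0],
  [0.02, 0, -0.081, 0, 0.45, 0],
  [0.0215, 0, -0.081, 0, 0.4987, 0],
  [0.0215, 0, -0.081, 0, 0.4987, 0],
])

```text
time: 16.35
tool_pos: [354.7, 378.0, 325.0]
tool_rot: [0.964, 0.154, 0.213, -0.035]
ft_force: [-1.0, -1.4, -1.5]
finger_gap: 19.8
finger_force: 30.0
```

```bash
cat > plan.py <<'E'
from h import *
from bench import ctrl
s=ctrl.sense(); print(s["q"],s["tool_pos"],s["finger_gap"],s["ft_force"])
a=4.2; b=R.from_euler('z',a,degrees=True); S=np.array([584,-29,20.])
T=b*R.from_euler('y',-25,degrees=True)*R.from_euler('x',180,degrees=True)
for z in(150,72): # knife mid-edge height above slab underside; grip = mid + (-125,0,21)
    g=S+b.apply([-125,0,z+21]); print(g); go(g+T.apply([0,0,18.8]),T)
E
python3 plan.py
```

```text
[ 0.90360708 -0.48303891  1.83643457 -0.23700782  1.42114106  2.14846792] [354.67777268 378.03984132 324.95934479] 19.78585362932425 [-1.02986808 -1.39700841 -1.52712147]
[459.33569035 -38.15477464 191.        ]
shift [-0.2813  1.4341  0.4216] turn [-0.0668  0.0003  0.1408] mm 456.3 deg 14.03
[459.33569035 -38.15477464 113.        ]
shift [-0.3911  1.4345  0.6572] turn [-0.0668  0.0003  0.1408] mm 487.7 deg 14.03
```

```bash
cat >> plan.py <<'E'
print("way"); T1=R.from_euler('z',11,degrees=True)*R.from_euler('y',-25,degrees=True)*R.from_euler('x',180,degrees=True)
go([430,250,325],T1); go([467,120,310],T)
E
python3 plan.py
```

```text
[ 0.90360708 -0.48303891  1.83643457 -0.23700782  1.42114106  2.14846792] [354.67777268 378.03984132 324.95934479] 19.78585362932425 [-1.02986808 -1.39700841 -1.52712147]
[459.33569035 -38.15477464 191.        ]
shift [-0.2813  1.4341  0.4216] turn [-0.0668  0.0003  0.1408] mm 456.3 deg 14.03
[459.33569035 -38.15477464 113.        ]
shift [-0.3911  1.4345  0.6572] turn [-0.0668  0.0003  0.1408] mm 487.7 deg 14.03
way
shift [0.0956 0.4839 0.0435] turn [-0.0349  0.0002  0.0723] mm 148.6 deg 7.23
shift [0.0581 0.9342 0.0804] turn [-0.0668  0.0003  0.1408] mm 281.8 deg 14.03
```

Request:
move_arm([
  [0.02, 0.08, 0.01, -0.006, 0, 0.012],
  [0.04, 0.18, 0.02, -0.012, 0, 0.024],
  [0.06, 0.28, 0.025, -0.02, 0, 0.042],
  [0.08, 0.38, 0.033, -0.027, 0, 0.057],
  [0.095, 0.484, 0.043, -0.035, 0, 0.072],
  [0.086, 0.6, 0.052, -0.043, 0, 0.09],
  [0.077, 0.71, 0.06, -0.05, 0, 0.107],
  [0.068, 0.82, 0.07, -0.06, 0, 0.124],
  [0.06, 0.9, 0.077, -0.067, 0, 0.141],
  [0.058, 0.934, 0.08, -0.067, 0, 0.141],
  [0.058, 0.934, 0.08, -0.067, 0, 0.141],
  [0.058, 0.934, 0.08, -0.067, 0, 0.141],
])

```text
time: 17.55
tool_pos: [468.0, 120.7, 310.3]
tool_rot: [0.976, 0.035, 0.215, -0.007]
ft_force: [-0.4, -0.9, -1.1]
finger_gap: 20.0
finger_force: 30.0
```

```bash
python3 plan.py | sed /way/,\$d
```

```text
[ 0.24538618 -0.61036571  1.93799331 -0.07446524  1.38670549  1.7418648 ] [467.9578563  120.68246423 310.26905878] 20.0367659912559 [-0.39386291 -0.887349   -1.05035377]
[459.33569035 -38.15477464 191.        ]
shift [-0.2275  0.5257  0.3957] turn [ 0.0008  0.0017 -0.0006] mm 208.9 deg 0.18
[459.33569035 -38.15477464 113.        ]
shift [-0.3368  0.5255  0.6317] turn [ 0.0008  0.0017 -0.0006] mm 266.4 deg 0.18
```

Request:
move_arm([
  [-0.01, 0.08, 0.02, 0, 0, 0],
  [-0.03, 0.2, 0.05, 0, 0, 0],
  [-0.06, 0.33, 0.1, 0, 0, 0],
  [-0.1, 0.44, 0.17, 0, 0, 0],
  [-0.15, 0.52, 0.26, 0, 0, 0],
  [-0.19, 0.5257, 0.34, 0, 0, 0],
  [-0.2275, 0.5257, 0.396, 0, 0, 0],
  [-0.2275, 0.5257, 0.396, 0, 0, 0],
  [-0.2275, 0.5257, 0.396, 0, 0, 0],
  [-0.2275, 0.5257, 0.396, 0, 0, 0],
])

```text
time: 18.55
tool_pos: [468.0, -37.5, 175.6]
tool_rot: [0.976, 0.036, 0.216, -0.007]
ft_force: [0.3, -1.1, -1.3]
finger_gap: 20.1
finger_force: 30.0
```

```bash
python3 plan.py | sed /way/,\$d; python3 - <<'E'
from h import *
from bench import ctrl, viewer
a=R.from_euler('z',4.2,degrees=True).as_matrix(); S=np.array([584,-29,20.])
for n in("top","scene"):
    c=viewer.camera(n); pickle.dump(c,open(n+"5.pkl","wb")); X=cloud(c); k=(X-S)@a
    m=(k[...,2]>125)&(k[...,2]<230)&(abs(k[...,1])<40)&(k[...,0]>-60)&(k[...,0]<180)
    p=k[m]; print(n,len(p))
    if len(p)>5:
        print(p.min(0).round(1),p.max(0).round(1),np.polyfit(p[:,0],p[:,1],1))
        for lo in range(-60,120,20):
            q=p[(p[:,0]>=lo)&(p[:,0]<lo+20)]
            if len(q): print(lo,len(q),q[:,1].mean().round(1),q[:,2].max().round(1),q[:,2].min().round(1))
c=load("scene5"); crop(c,180,140,340,260,5,"hold.png")
E
```

```text
[-0.20956254 -0.6567562   2.18033033  0.12524954  1.19936231  1.26728937] [468.03491932 -37.49104052 175.60383646] 20.067276934671284 [ 0.32267147 -1.10500099 -1.25245285]
[459.33569035 -38.15477464 191.        ]
shift [-0.0047  0.0001  0.0039] turn [0.001  0.0001 0.0002] mm 1.8 deg 0.09
[459.33569035 -38.15477464 113.        ]
shift [-0.1145 -0.0003  0.2395] turn [0.001  0.0001 0.0002] mm 79.6 deg 0.09
top 56
[-59.7  -3.3 149.5] [ 7.460e+01 -1.000e-01  1.894e+02] [-0.00432941 -1.30420383]
-60 10 -1.4 189.4 168.9
-40 6 -0.8 186.8 182.6
-20 13 -1.1 188.6 149.5
0 11 -1.4 186.0 165.5
20 6 -1.0 185.3 180.9
40 6 -2.3 186.5 176.1
60 4 -1.4 179.6 160.7
scene 103
[-58.4  -4.6 152.7] [ 76.9  -1.4 188.8] [ 1.24867670e-03 -3.62784847e+00]
-60 15 -3.5 186.9 153.6
-40 15 -3.7 188.8 153.9
-20 18 -3.8 187.6 152.7
0 16 -3.8 188.1 156.7
20 16 -3.7 184.6 160.2
40 14 -3.5 183.6 166.0
60 9 -3.2 180.2 172.3
```

View pics/hold.png

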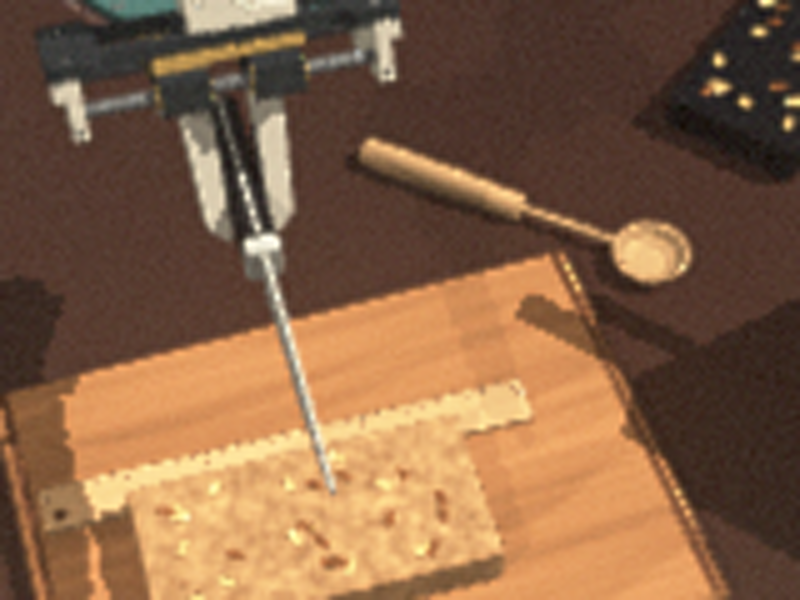

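The picture shows the blade pointing across the slab with its tip at (332,490), well above it, and the rule still in place. Depth says it is level and square, about 2 mm off in y, so I descend with that correction.

Request:
move_arm([
  [-0.02, -0.007, 0.04, 0, 0, 0],
  [-0.05, -0.007, 0.1, 0, 0, 0],
  [-0.08, -0.007, 0.17, 0, 0, 0],
  [-0.1, -0.007, 0.21, 0, 0, 0],
  [-0.1145, -0.007, 0.2395, 0, 0, 0],
  [-0.1145, -0.007, 0.2395, 0, 0, 0],
  [-0.1145, -0.007, 0.2395, 0, 0, 0],
  [-0.1145, -0.007, 0.2395, 0, 0, 0],
  [-0.1145, -0.007, 0.2395, 0, 0, 0],
])

```text
time: 19.55
tool_pos: [466.7, -36.2, 95.1]
tool_rot: [0.976, 0.035, 0.216, -0.007]
ft_force: [-0.5, 0.2, -1.6]
finger_gap: 19.7
finger_force: 30.0
```

```bash
python3 - <<'E'
from h import *
from bench import ctrl, viewer
s=ctrl.sense(); print(s["tool_pos"],s["finger_force"],s["finger_gap"],abs(s["qvel"]).max(),s["ft_force"])
a=R.from_euler('z',4.2,degrees=True).as_matrix(); S=np.array([584,-29,20.])
for n in("top","scene"):
    c=viewer.camera(n); k=(cloud(c)-S)@a
    p=k[(k[...,2]>60)&(k[...,2]<125)&(abs(k[...,1])<15)&(k[...,0]>-60)&(k[...,0]<120)]
    print(n,len(p),np.percentile(p,[2,50,98],axis=0).round(1),np.polyfit(p[:,0],p[:,1],1))
    k2=k[(k[...,2]>24)&(k[...,2]<34)&(abs(k[...,1])>30)&(abs(k[...,1])<100)&(abs(k[...,0])<70)]
    r=k[(k[...,2]>3)&(k[...,2]<9)&(abs(k[...,1])<145)&(k[...,0]<-52)&(k[...,0]>-110)]
    print(" slab",k2.mean(0).round(1)," rule",np.median(r,axis=0).round(1))
E
```

```text
[466.69516995 -36.24293288  95.07910397] 29.9939426779747 19.68048084827691 0.004403096396984914 [-0.46218253  0.18630321 -1.58130069]
top 45 [[-55.9  -2.4  72.7]
 [ -4.3   0.  101.7]
 [ 64.    1.  107.2]] [-0.01345291 -0.20404329]
 slab [-1.2  1.8 29.3]  rule [-68.9  16.3   5.6]
scene 87 [[-54.   -3.4  74.4]
 [  6.8  -2.8  98.7]
 [ 70.5  -0.5 106.8]] [-1.29715798e-03 -2.41890816e+00]
 slab [ 4.8 -3.1 29.7]  rule [-69.7 -12.1   5.6]
```

```bash
python3 -c "
from bench import ctrl
print(ctrl.finish_job())"
```

```text
the job is handed in; nothing more can be done
None
```

I handed the job in with the rule flush along the slab's near side and let go, and the cook's knife held level, edge down, square over mid-slab about 40 mm above it. The hand-in returned no verdict, so those positions are my own camera and force measurements.

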